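# Demould a cast specimen mount from a bayonet-capped mould

### The job

A resin specimen mount has been cast in the tilted mould under its spring-loaded bayonet cap: press the cap in, turn it about a quarter turn anticlockwise until it stops, let the spring raise it, lift it off and set it down the right way up, flat in the steel tray. Then draw the mount, which the spring has pushed part-way out, straight out of the cavity and set it down gently, specimen face up, wholly on the lens-tissue booklet. Do not drop the cap or the mount, and leave the wash bottle, the buffer bottle, the lens case and the oil bottle where they stand.

Things in the scene. Friction and masses are not known exactly. Their poses are not given: they have to be found in the camera images.
- stand: fixed grey stand: base plate 130 x 124 mm (x, y) and two cheeks (outer faces 103 mm apart, tops 93 mm above the bench) that carry the mould between them; a black clamp knob reaches 72 mm out on +y, 76 mm up. Origin: middle of the base's underside, on the bench; z up; the mould leans to its -x.
- mould: fixed round aluminium mould, 63 mm outside diameter. Origin: middle of its mouth, in the plane of the flat rim, about 116 mm above the bench. z points out of the cavity along its axis, 30 degrees from vertical, leaning to the stand's -x; y is the stand's y. Cavity round, 42 mm across, 36 mm deep. A red mark below the cap shows where the bar's end points when shut, a green one when open.
- mould_pin (a point): tip of the steel pin on the mould's +y side (its twin is on -y): 6 mm thick, 12 mm below the rim, reaching to radius 39 mm. The cap's slots hook on these pins; shut, the pins sit in pockets 3.5 mm deep, so the cap turns only while it is pressed in at least 4 mm. Pressed in 6 mm it stops on the mould's rim.
- cap: loose dark blue bayonet cap with a black grip bar, 0.14 kg: skirt 74 mm outside diameter, 26 mm deep, over the mould's outside with 1.5 mm play all round, closed by a 6 mm disc. Origin: middle of the skirt's lower rim; z along its axis towards the bar; x along the bar. Inside of disc z = 26 mm, top of disc z = 32 mm. Shut, its origin is at z = -20 mm in the mould's frame.
- cap_grip (a point): middle of the top of the cap's grip bar, on the cap's axis, 64 mm from the cap's origin. The bar is 54 mm long (cap x), 14 mm thick, 32 mm tall. Shut, the bar's x is 37.5 degrees clockwise from the mould's x, seen from outside; pressed in, it turns 75 degrees anticlockwise to a stop. There the spring lifts the cap 12 mm; it then rests on the mount, 8 mm still over the mould, and lifts off.
- ejector (a joint): spring-loaded ejector under the mount, along the mould's axis, in m: 0 while the cap is closed, -0.006 with the cap pressed fully in, 0.012 when fully risen with the cap open or off. Its spring pushes outwards with 7 N at 0, 8.5 N at -0.006 and 4 N at 0.012.
- mount: loose cast resin mount, a plain red cylinder 40 mm in diameter and 30 mm tall, 0.07 kg, with a small steel specimen showing in its upper face. Origin: middle of its underside; z towards the specimen face. It stands on the ejector in the cavity, with 1.2 mm play all round, under the cap. With the cap off its underside is 12 mm below the mould's rim, so that 18 mm stand out of the mouth to be gripped.
- tray: fixed shallow steel tray, 116 x 150 mm (x, y) outside, 14 mm high, walls and floor 3 mm thick. Origin: middle of its underside, on the bench; z up.
- tissue: fixed green booklet of lens tissue lying on the bench, 80 x 107 mm (x, y), top face 10 mm above the bench. Origin: middle of its underside; z up.
- wash_bottle: bystander: white wash bottle with blue top and bent spout, 68 mm across, 215 mm tall. Origin on the bench, 16 mm from the axis of its round body, which lies to its -y; the spout reaches 50 mm to its +y.
- buffer_bottle: bystander: bottle with blue screw cap, 66 mm across, 117 mm tall. Origin: middle of its underside.
- lens_case: bystander: small black lens case with yellow lid, 39 mm across, 48 mm tall. Origin: middle of its underside.
- oil_bottle: bystander: small brown dropper bottle with a black pointed cap, 23 mm across, 74 mm tall, beside the lens tissue. Origin: middle of its underside.
There are look-alikes about, which are no part of the job. Of the things that look like the cap, the smallest one is meant.

How it is judged:
By the outcome, as a careful person would: the job done as asked, in the order asked, and still so for the second after the job is handed in, with the robot touching nothing.
It also fails if it takes over 58 s, if anything falls off the work surface, if the arm or the gripper's body presses on something with over 40 N, if the wrist force passes 120 N, or if a joint passes its speed limit or range.

### The arm

A 6-joint arm with a two-finger parallel gripper is mounted at the origin on a cart in front of the work surface, level with it; the furniture and walls round the work are solid. World frame = base frame: x ahead of the robot, y to its left, z up, the work surface at z = 0. Lengths are in m, angles in rad, forces in N, time in s.
With the tool pointing down it reaches from about 0.325 to 0.9 m from the base axis. Payload 6.1 kg.
Tool frame: the origin (TCP) lies midway between the tips of the shut fingers; the grasp point (between the pads) lies 19 mm behind it; z points along the fingers, y is the line along which they close (so a half turn about z gives the same grasp; the last joint's range is limited). The gripper opens to 85 mm and grips with 20 to 120 N. Pads are 22 mm wide; open, the fingers measure 114 mm over their backs; the gripper's body (76 mm by 85 mm) begins 54 mm behind the grasp point. The pads swing forward as they close: fully open they stand 13 mm farther back than shut.
Start: joints at [1.051, 0.22, 1.526, -0, 1.395, -0.126], TCP at [0.24, 0.577, 0.231] pointing down, gripper open.
Joint ranges: [-2.98, 2.98], [-0.91, 2.08], [0.09, 2.57], [-1.24, 4.39], [0.2, 2.65], [-2.68, 2.68]. Speed limits (rad/s): [2.57, 2.57, 3.01, 3.14, 3.14, 3.14].

### API

Orientations are given as [roll, pitch, yaw] about the fixed x, y, z axes, in that order (R = Rz(yaw) Ry(pitch) Rx(roll)).
In Python, from plant import movep, move_l, set_joints, gripper_to, hold, inverse_kinematics, observe, get_image, get_calibration, Unreachable, job_done gives the robot as it stands. Calls block until the motion is done:
- movep(position, orientation): joint-space move of the TCP to a pose.
- move_l(position, feed=0.15, rotation=None, max_force=None): straight line of the TCP; rotation=None keeps the orientation; feed is the mean speed in m/s. With max_force (N) it stops when the force on the tool has changed by that much, and returns True; else False.
- set_joints(angles): joint-space move.
- gripper_to(opening, f_grip=None): finger opening in m; f_grip is the grip in N (None keeps the last); returns when the fingers have stopped.
- hold(seconds).
- inverse_kinematics(position, orientation): joint angles nearest the present ones, or None.
- observe(): the state.
- get_image(name): name is "side" or "top" or "wrist"; returns (picture, depth): 480x640x3 uint8, red, green, blue; 480x640 float32, m along the optical axis (not along the pixel's ray), 0 where there is no reading.
- get_calibration(name): a dict with "intrinsics" (3x3 intrinsics, pixels), "world_from_camera" (4x4, takes a point from camera to world coordinates). Camera axes: x right, y down, z forward; pixel columns grow to the right and rows downward; lengths in m; the calibration is good to about 2 mm. A picture is of the moment at which its call begins: read the wrist's pose just before it. get_calibration takes no time and is no camera call; for the wrist camera it gives the pose at the moment of the call.
A pose or a line that the arm cannot do raises Unreachable and nothing moves.
- job_done(): hands the job in; it is judged then, once.
The state is a dict: "time_s": time; "q": joint angles; "joint_velocities": joint speeds; "joint_torque": joint torques, N m; "eef_pos": TCP position; "tcp_rot": TCP orientation; "ft_force": force on the tool from outside, world axes, zero at the start; "torque": the same for the moment, N m; "opening": finger opening in m; "grasp_force": force on a finger pad.
Only numpy, scipy, OpenCV 4.12 (cv2) and the standard library are available. Lean on these libraries where they do the work, as an engineer would, in place of code of your own. Each camera call takes 0.05 s, during which the arm holds its last target. There are 200 camera calls.

## Working session

There is one attempt and no reset: what is moved stays moved. The work goes in short steps, each a Python script; the robot and the scene stay as the last script left them, time stands still between calls to the robot, and variables do not carry over. Pictures are saved under pics/ and viewed, at most 10 in all, crops included, and the job is handed in when it is done.

```bash
ls; mkdir -p pics
python3 - <<'E'
from plant import *
import cv2,numpy as np
for n in("top","side"):
    im,d=get_image(n); c=get_calibration(n)
    np.savez(f"{n}0.npz",im=im,d=d,K=c["intrinsics"],T=c["world_from_camera"])
    cv2.imwrite(f"pics/{n}0.png",im[:,:,::-1]); print(n,np.round(c["world_from_camera"],3).tolist(),c["intrinsics"][0][0])
print(observe())
E
```

```text
pics
top [[0.019, -0.99, 0.141, 0.378], [-1.0, -0.021, -0.017, 0.106], [0.02, -0.141, -0.99, 1.174], [0.0, 0.0, 0.0, 1.0]] 481.99974941180346
side [[0.998, -0.031, 0.052, 0.478], [-0.059, -0.721, 0.691, -0.702], [0.016, -0.693, -0.721, 0.958], [0.0, 0.0, 0.0, 1.0]] 497.7512178360346
{'time_s': 0.1, 'q': array([ 1.05092292e+00,  2.21171737e-01,  1.52749801e+00, -6.59646442e-06,
        1.39472321e+00, -1.26117859e-01]), 'joint_velocities': array([-0.00029924, -0.00150054, -0.00338906, -0.00021385, -0.00108443,
        0.0004789 ]), 'joint_torque': array([ 1.41762463e-03, -4.98247361e+01, -3.90543151e+01, -5.18458705e-05,
        5.80601161e-03, -1.90678353e-07]), 'eef_pos': array([0.2395255 , 0.57668047, 0.2302928 ]), 'tcp_rot': array([-3.13980583e+00, -2.20008921e-04,  2.74783807e+00]), 'ft_force': array([ 0.8229689 ,  0.30288943, -0.63682058]), 'torque': array([-0.07086259, -0.05079093,  0.00146751]), 'grasp_force': 0.0, 'opening': 0.08527366165812712}
```

View pics/top0.png

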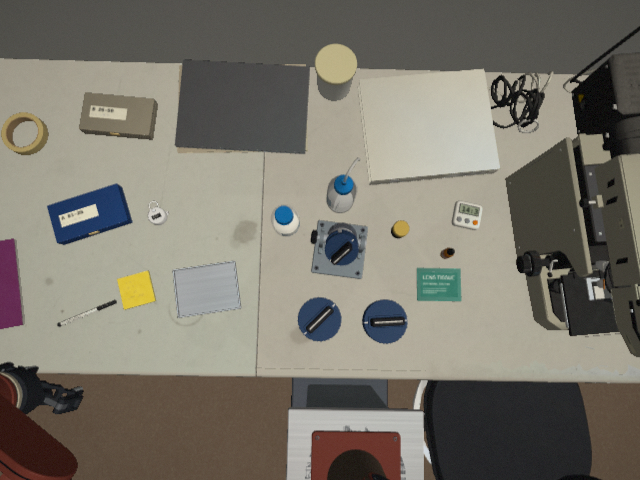

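View pics/side0.png

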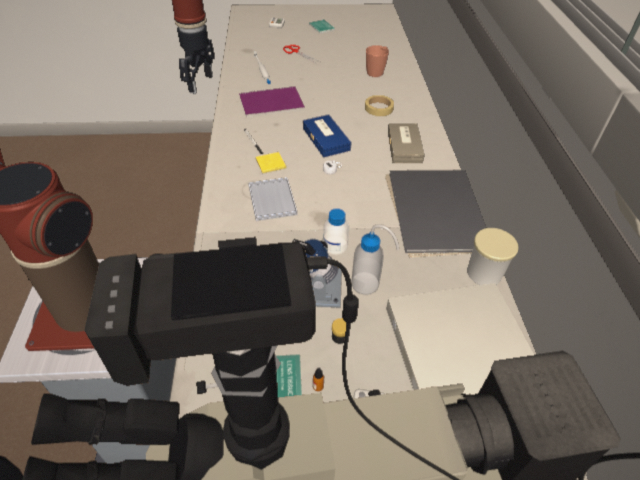

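Top picture: the cap candidates are (343,248) on the mould in the grey stand, and bigger blue ones at (320,319) and (385,321); I choose (343,248). The tray is at (207,289), the tissue at (439,284), the knob at (314,237) (so the stand's +y ≈ world +y), the wash bottle at (342,193), the buffer bottle at (285,219), the lens case at (400,229) and the oil bottle at (448,253). The side picture shows the stand mostly hidden by the microscope. Next is a close crop.

```bash
cat > h.py <<'E'
import numpy as np,cv2
def cloud(n):
    z=np.load(n); d=z["d"]; K=z["K"];T=z["T"]
    v,u=np.mgrid[:480,:640]; P=np.stack([(u-K[0,2])/K[0,0]*d,(v-K[1,2])/K[1,1]*d,d],-1)
    return z["im"],P@T[:3,:3].T+T[:3,3]
E
python3 - <<'E'
from h import *
im,P=cloud("top0.npz")
c=cv2.resize(im[205:285,295:385],None,fx=7,fy=7,interpolation=cv2.INTER_CUBIC); cv2.imwrite("pics/crop1.png",c[:,:,::-1])
def rep(n,u0,u1,v0,v1,z0,z1):
    Q=P[v0:v1,u0:u1].reshape(-1,3); Q=Q[(Q[:,2]>z0)&(Q[:,2]<z1)&(abs(Q).max(1)<2)]
    if len(Q)<5: print(n,len(Q));return
    r=cv2.minAreaRect((Q[:,:2]*1000).astype(np.float32)); print(n,len(Q),np.round(r[0],1),np.round(r[1],1),round(r[2],1),"zmed",np.round(np.median(Q[:,2])*1000,1),"max",np.round(Q[:,2].max()*1000,1))
rep("tray",165,250,255,325,.006,.03)
rep("trayall",165,250,255,325,.0015,.03)
rep("tissue",410,470,262,306,.005,.02)
rep("base",305,375,215,285,.004,.02)
rep("cap",305,375,215,285,.105,.19)
rep("knobetc",305,325,225,250,.05,.09)
rep("wash",320,365,150,215,.02,.25)
rep("buffer",268,303,200,240,.02,.15)
rep("lens",388,412,218,240,.02,.06)
rep("oil",438,458,243,262,.02,.09)
rep("big1",293,346,292,345,.01,.15)
rep("big2",355,412,292,345,.01,.15)
rep("bench",230,300,330,360,-.05,.05)
E
```

```text
tray 948 [429.7 356.8] [158.3 187.6] 1.0 zmed 7.9 max 20.3
trayall 3909 [426.1 362.5] [166.1 207.2] 1.2 zmed 4.1 max 20.3
tissue 1467 [ 450.  -201.3] [144.6 104.9] 89.6 zmed 9.9 max 16.8
base 1328 [530.   43.8] [169.8 170.2] 0.7 zmed 15.3 max 20.0
cap 974 [520.6  46.1] [79.1 73.5] 5.6 zmed 133.9 max 168.5
knobetc 110 [547.7  98.2] [31.5 33.3] 84.0 zmed 85.9 max 89.7
wash 973 [657.  35.] [64.4 89.5] 28.7 zmed 129.9 max 217.2
buffer 723 [591.1 175.6] [65.2 64.8] 44.6 zmed 86.9 max 122.8
lens 230 [578.9 -99.8] [37.3 38. ] 25.1 zmed 48.6 max 55.4
oil 103 [ 523.1 -212.7] [22.2 18.1] 31.6 zmed 48.3 max 76.9
big1 1517 [362.3  89.7] [99.1 99.8] 2.1 zmed 45.6 max 94.2
big2 1550 [359.7 -62.8] [100.3 100.9] 17.3 zmed 45.5 max 94.5
bench 2088 [297.7 219.3] [ 68.7 165.6] 1.2 zmed 0.7 max 8.8
```

View pics/crop1.png

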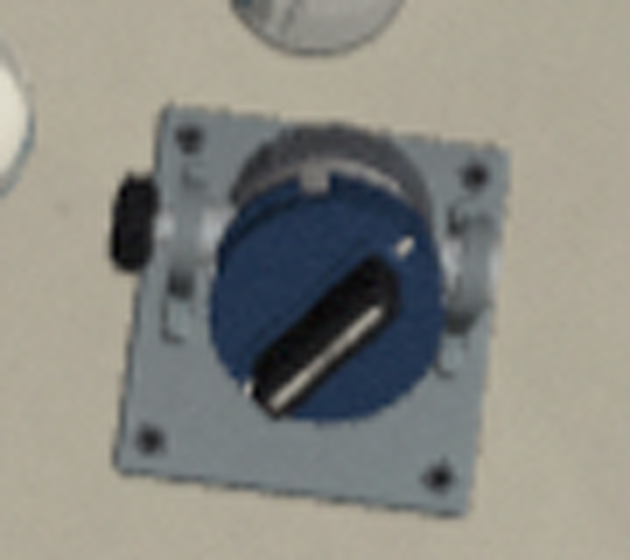

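The crop confirms the blue cap on the aluminium mould. Its bar runs from (265,395) to (395,265), upper right, which matches 37.5° clockwise. The stand base corners are (165,105), (508,148), (465,515) and (115,470), so its yaw is about -6°.

```bash
cat >> h.py <<'E'
from scipy.spatial.transform import Rotation as R
def ray(n,u,v,z):
    q=np.load(n);K=q["K"];T=q["T"]; r=T[:3,:3]@[(u-K[0,2])/K[0,0],(v-K[1,2])/K[1,1],1]; o=T[:3,3]
    return o+r*(z-o[2])/r[2]
def mould(sx,sy,yaw):  # mould frame from stand pose
    Rs=R.from_euler('z',yaw).as_matrix(); c,s=np.cos(np.pi/6),.5
    Rm=Rs@np.array([[c,0,-s],[0,1,0],[s,0,c]]); return Rm
E
python3 - <<'E'
from h import *
C=np.array([ray("top0.npz",295-.43+a/7,205-.43+b/7,.01)[:2] for a,b in((165,105),(508,148),(465,515),(115,470))])
print(C.round(4).tolist(),C.mean(0).round(4)); e=[C[1]-C[0],C[2]-C[3],C[0]-C[3],C[1]-C[2]]; print([np.linalg.norm(x).round(4) for x in e],[np.degrees(np.arctan2(x[1],x[0])).round(1) for x in e])
# cap fit
im,P=cloud("top0.npz"); w=P[205:285,295:385].reshape(-1,3); I=im[205:285,295:385].reshape(-1,3).astype(int)
blue=(I[:,2]-I[:,0]>25)&(w[:,2]>.09)&(w[:,2]<.16); B=w[blue]
yaw=np.radians(-6.); Rm=mould(0,0,yaw)
L=B@Rm; h=np.median(L[:,2]); sel=abs(L[:,2]-h)<.006; D=L[sel]
n=np.linalg.svd(D-D.mean(0))[2][2]; print("normal in world",Rm@n,len(D))
(cx,cy),r=cv2.minEnclosingCircle((D[:,:2]*1000).astype(np.float32)); print("disc r",r, "h",h)
for hh in(h,): c=Rm@[cx/1000,cy/1000,hh]; print("disc top centre",c,"mouth",c-Rm[:,2]*.012)
E
```

```text
[[0.6014, 0.0972], [0.5888, -0.0234], [0.4597, -0.0093], [0.4728, 0.1119]] [0.5306 0.0441]
[np.float64(0.1213), np.float64(0.1219), np.float64(0.1294), np.float64(0.1298)] [np.float64(-96.0), np.float64(-96.2), np.float64(-6.5), np.float64(-6.3)]
normal in world [-0.48911423  0.05738571  0.87032991] 588
disc r 37.483707427978516 h -0.14268600042386428
disc top centre [0.51384179 0.04627533 0.12748923] mouth [0.51980892 0.04564816 0.11709692]
```

```bash
cat >> h.py <<'E'
YAW=np.radians(-6.2); RM=mould(0,0,YAW); M0=np.array([.5198,.0456,.1165])
def tool(deg,s=1):  # tool over mould axis, tool x along s*bar at angle deg in mould frame
    a=np.radians(deg); x=s*(np.cos(a)*RM[:,0]+np.sin(a)*RM[:,1]); z=-RM[:,2]
    return R.from_matrix(np.stack([x,np.cross(z,x),z],1)).as_euler('xyz')
def at(h,dx=0,dy=0): return M0+RM@np.array([dx,dy,h])
E
python3 - <<'E'
from plant import *
from h import *
for s in(1,-1):
    for a in(-37.5,0,38.5):
        for hh in(.016,.15):
            q=inverse_kinematics(at(hh),tool(a,s)); print(s,a,hh,None if q is None else np.round(q,2))
E
```

```text
1 -37.5 0.016 [-0.04 -0.32  2.33 -0.06  0.61  2.33]
1 -37.5 0.15 [-0.02 -0.7   2.34 -0.05  0.98  2.33]
1 0 0.016 [-0.04 -0.32  2.33 -0.06  0.61  1.68]
1 0 0.15 [-0.02 -0.7   2.34 -0.05  0.98  1.67]
1 38.5 0.016 [-0.04 -0.32  2.33 -0.06  0.61  1.01]
1 38.5 0.15 [-0.02 -0.7   2.34 -0.05  0.98  1.  ]
-1 -37.5 0.016 [-0.04 -0.32  2.33 -0.06  0.61 -0.81]
-1 -37.5 0.15 [-0.02 -0.7   2.34 -0.05  0.98 -0.82]
-1 0 0.016 [-0.04 -0.32  2.33 -0.06  0.61 -1.46]
-1 0 0.15 [-0.02 -0.7   2.34 -0.05  0.98 -1.47]
-1 38.5 0.016 [-0.04 -0.32  2.33 -0.06  0.61 -2.14]
-1 38.5 0.15 [-0.02 -0.7   2.34 -0.05  0.98 -2.14]
```

Run:
```python
from plant import *
from h import *
movep(at(.14),tool(-37.5)); gripper_to(.06)
c=get_calibration("wrist"); im,d=get_image("wrist"); np.savez("w1.npz",im=im,d=d,K=c["intrinsics"],T=c["world_from_camera"])
cv2.imwrite("pics/w1.png",im[:,:,::-1]); o=observe(); print(o["time_s"],o["eef_pos"],at(.14),o["ft_force"])
im,P=cloud("w1.npz"); I=im.astype(int); L=(P-M0)@RM
b=(I[...,2]-I[...,0]>20)&(abs(L[...,2]-.012)<.006)&(np.hypot(L[...,0],L[...,1])<.05)
D=L[b]; print(len(D)); n=np.linalg.svd(D-D.mean(0),full_matrices=False)[2][2]; print("n",n,"h",np.median(D[:,2]))
print("disc circle",cv2.minEnclosingCircle((D[:,:2]*1000).astype(np.float32)),D.min(0),D.max(0))
t=(abs(L[...,2]-.044)<.004)&(np.hypot(L[...,0],L[...,1])<.04); T=L[t]; print("bar",len(T),cv2.minAreaRect((T[:,:2]*1000).astype(np.float32)),np.median(T[:,2]))
```

```text
2.625 [0.45019771 0.0532998  0.23767634] [0.45020943 0.05315995 0.23774356] [-0.39255855  0.61154702 -0.2983889 ]
7523
n [-0.00196462 -0.00144929  0.99999702] h 0.013157415213355126
disc circle ((-1.8907440900802612, 0.3858886957168579), 37.52922058105469) [-0.03902906 -0.03668579  0.00607394] [0.03510931 0.03723976 0.01774159]
bar 2144 ((-1.7052631378173828, 0.1687450408935547), (13.747658729553223, 53.71678924560547), 52.23269271850586) 0.04476282775720523
```

View pics/w1.png

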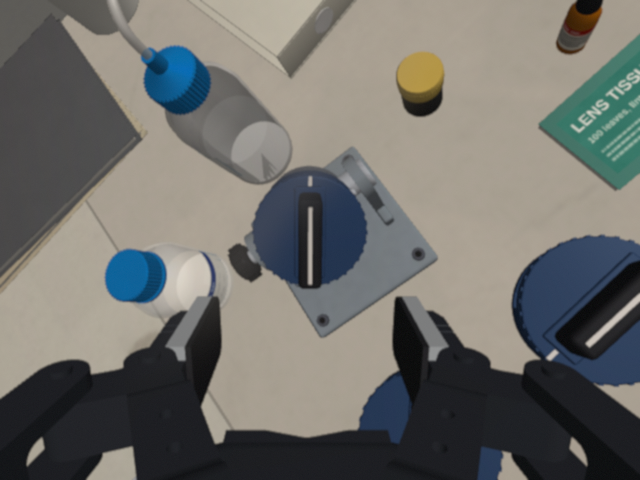

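The wrist view shows the cap disc centred at about (310,227), with its bar vertical between the fingers at (310,195)-(310,288). The bystanders are clear. The bar measures 13.7x53.7 mm at -37.8°, 1.7 mm off in mould x, so I correct for that and grasp.

```bash
cat >> h.py <<'E'
M0=M0+RM@np.array([-.0014,.0002,.0008])
def mf(o): return np.round(RM.T@o["ft_force"],1), np.round(RM.T@o["torque"],2), np.round((o["eef_pos"]-M0)@RM*1000,1)
E
python3 - <<'E'
from plant import *
from h import *
a=-37.7
move_l(at(.05),.12,tool(a)); print(move_l(at(.0165),.04,max_force=10)); print(mf(observe()))
gripper_to(0.0,f_grip=70); o=observe(); print(mf(o),o["opening"],o["grasp_force"])
p=o["eef_pos"]
print(move_l(p-RM[:,2]*.0062,.015,max_force=28)); o=observe(); print(mf(o),o["time_s"])
E
```

```text
False
(array([ 0.1,  0.1, -0. ]), array([0.02, 0.25, 0.06]), array([ 0.1,  0. , 16.6]))
(array([-2.2, -1.7,  4.8]), array([-0.26,  0.46,  0.  ]), array([ 0. , -0.1, 16.7])) 0.013021755666735385 70.51539659500122
False
(array([-3.5, -1.4, 12.7]), array([-0.29,  0.72, -0.01]), array([ 0. , -0.1, 10.7])) 5.5333
```

Run:
```python
from plant import *
from h import *
p=at(.0111,.0,-.0001)
for a in list(range(-30,35,10))+[33,35,37,38]:
    s=move_l(p,.1,tool(a)); o=observe(); print(a,s,*mf(o),o["time_s"],round(o["opening"],4))
    if a>20 and abs((RM.T@o["torque"])[2])>1: break
```

```text
-30 False [ 0.1 -0.3  5.6] [-0.04  0.41  0.04] [ 0.3  0.  11.2] 5.8167 0.0127
-20 False [-0.7  0.8  6.8] [0.1  0.34 0.02] [ 0.4  0.  11.2] 6.1417 0.013
-10 False [-0.6  0.3  6. ] [0.02 0.35 0.03] [ 0.2 -0.  11.1] 6.4667 0.013
0 False [-0.5  0.8  5.8] [0.03 0.3  0.05] [ 0.2 -0.1 11.1] 6.7917 0.0131
10 False [-0.9 -0.2  7.2] [0.06 0.35 0.04] [ 0.1 -0.1 11.1] 7.1167 0.0127
20 False [-0.5  0.4  6.8] [0.08 0.35 0.02] [ 0.  -0.1 11.1] 7.4417 0.013
30 False [-1.2  0.3  6.2] [0.07 0.38 0.07] [-0.  -0.1 11.1] 7.7667 0.0127
33 False [-0.9 -0.1  6.3] [0.09 0.35 0.01] [-0.  -0.1 11.1] 8.0167 0.0134
35 False [-1.2  0.7  6.4] [0.08 0.38 0.04] [-0.  -0.1 11.1] 8.2667 0.0128
37 False [-1.3 -0.7  6.2] [0.07 0.46 0.05] [-0.  -0.1 11.1] 8.5167 0.0126
38 False [-0.8  0.2  7.1] [0.06 0.4  0.04] [-0.  -0.1 11.1] 8.7667 0.0128
```

Run:
```python
from plant import *
from h import *
p=at(.0111,.0,-.0001)
for a in (39.5,41,42.5):
    s=move_l(p,.1,tool(a)); o=observe(); print(a,s,*mf(o),o["time_s"],round(o["opening"],4))
    if abs((RM.T@o["torque"])[2])>.4: break
c=get_calibration("wrist"); im,d=get_image("wrist"); np.savez("w2.npz",im=im,d=d,K=c["intrinsics"],T=c["world_from_camera"])
cv2.imwrite("pics/w2.png",im[:,:,::-1])
```

```text
39.5 False [-1.3  1.2  5.7] [0.08 0.39 0.06] [-0.  -0.1 11.1] 9.0167 0.0129
41 False [-2.   0.7  7.4] [ 0.14  0.52 -0.25] [-0.4 -0.1 11. ] 9.2667 0.0129
42.5 False [-1.5  0.9  8.4] [ 0.03  0.64 -0.87] [-0.5 -0.  11. ] 9.5167 0.0129
```

View pics/w2.png

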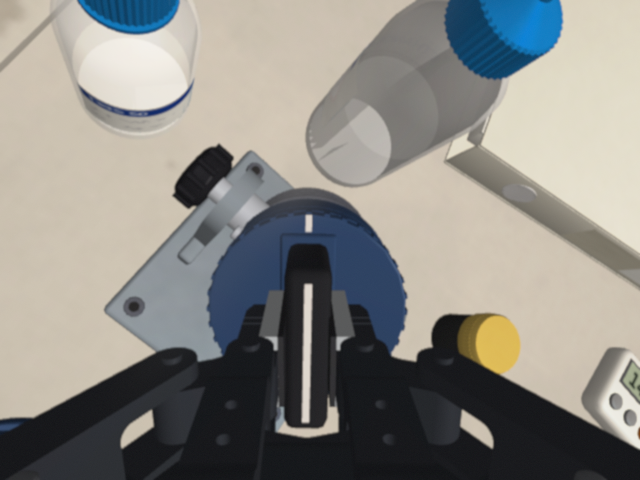

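The wrist view shows the bar (310,330) turned with the gripper and the cap still square on the mould. The torque marks the stop at about 40.5°. I ease back a little and let the cap rise.

Run:
```python
from plant import *
from h import *
move_l(at(.0111,0,-.0001),.1,tool(40.3)); print(mf(observe()))
for h in (.0145,.018,.022,.029,.036,.045,.07):
    s=move_l(at(h),.03,max_force=15); o=observe(); print(h,s,*mf(o),o["time_s"],round(o["opening"],4))
    if s: break
```

```text
(array([-2.3,  0.8,  7.1]), array([ 0.1 ,  0.61, -0.09]), array([-0.4, -0.1, 11. ]))
0.0145 False [-2.7 -0.1  6.2] [ 0.03  0.68 -0.06] [-0.4 -0.1 14.6] 10.0833 0.0127
0.018 False [-2.7  1.1  4.5] [ 0.01  0.78 -0.12] [-0.4 -0.  18.1] 10.35 0.0131
0.022 False [-3.  -0.3  4.3] [-0.01  0.78 -0.04] [-0.4 -0.  22. ] 10.6333 0.0125
0.029 False [-1.1 -0.6 -0.1] [-0.    0.34 -0.  ] [ 0.5  0.  29.2] 11.0167 0.0128
0.036 False [-1.1 -0.  -0.6] [-0.    0.34 -0.  ] [ 0.3  0.  36.2] 11.4 0.0132
0.045 False [-0.8 -0.1 -1.7] [0.03 0.34 0.02] [ 0.3  0.  45.3] 11.85 0.0125
0.07 False [-0.9 -0.6 -0.9] [-0.    0.37 -0.01] [-0.1 -0.  69.9] 12.8333 0.0127
```

Run:
```python
from plant import *
from h import *
C=np.array([ray("top0.npz",a,b,.014)[:2] for a,b in((172,268),(236.5,261),(241,309),(177,316.5))]);print(C.round(3).tolist(),C.mean(0).round(4))
im,P=cloud("top0.npz")
c=C.mean(0)
for yaw in np.radians([35,60,90,0,-20]):
    q=inverse_kinematics([*c,.042],[np.pi,0,yaw]); print(np.degrees(yaw).round(),None if q is None else np.round(q,2))
cv2.imwrite("pics/tray.png",cv2.resize(im[250:330,160:255],None,fx=7,fy=7,interpolation=cv2.INTER_CUBIC)[:,:,::-1])
move_l(at(.12),.15)
```

```text
[[0.475, 0.445], [0.495, 0.292], [0.38, 0.276], [0.36, 0.426]] [0.4274 0.36  ]
35.0 [ 0.56  0.28  1.84 -0.    1.02  1.52]
60.0 [ 0.56  0.28  1.84 -0.    1.02  1.08]
90.0 [ 0.56  0.28  1.84 -0.    1.02  0.56]
0.0 [ 0.56  0.28  1.84 -0.    1.02  2.13]
-20.0 [ 0.56  0.28  1.84 -0.    1.02  2.48]
```

View pics/tray.png

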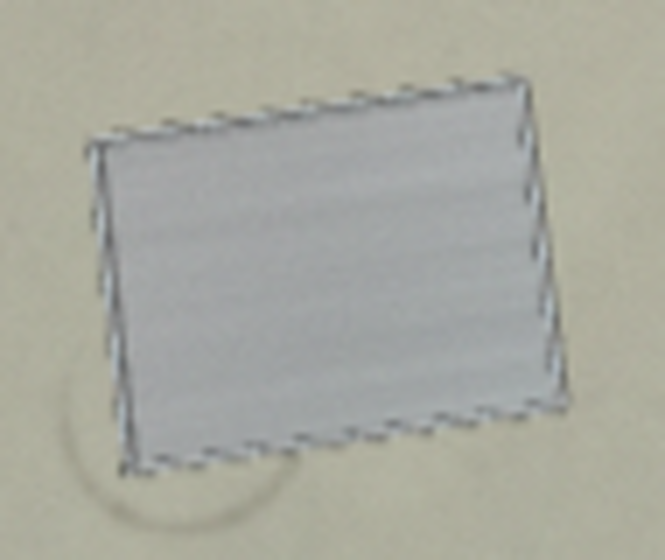

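The crop shows the tray as a clear rectangle, (95,145), (523,80), (565,400), (125,468), with its centre at (0.427, 0.360). Next I place the cap there.

Run:
```python
from plant import *
from h import *
e=[np.pi,0,np.radians(60)]
movep([.4274,.36,.15],e); o=observe(); print(o["time_s"],o["opening"],o["grasp_force"])
move_l([.4274,.36,.060],.15); print(move_l([.4274,.36,.034],.025,max_force=5)); o=observe(); print(o["eef_pos"],o["ft_force"],o["torque"],o["time_s"])
gripper_to(.045); o=observe(); print(o["eef_pos"],o["ft_force"])
move_l([.4274,.36,.15],.2)
c=get_calibration("wrist"); im,d=get_image("wrist"); np.savez("w3.npz",im=im,d=d,K=c["intrinsics"],T=c["world_from_camera"])
im,P=cloud("w3.npz"); I=im.astype(int)
b=(I[...,2]-I[...,0]>20)&(P[...,2]>.025)&(P[...,2]<.045)&(np.hypot(P[...,0]-.4274,P[...,1]-.36)<.06); D=P[b]
print(len(D),np.median(D[:,2]),np.linalg.svd(D-D.mean(0),full_matrices=False)[2][2],cv2.minEnclosingCircle((D[:,:2]*1000).astype(np.float32)))
movep(at(.10),tool(90)); gripper_to(.062)
c=get_calibration("wrist"); im,d=get_image("wrist"); np.savez("w4.npz",im=im,d=d,K=c["intrinsics"],T=c["world_from_camera"])
cv2.imwrite("pics/w4.png",im[:,:,::-1]); print(observe()["time_s"])
im,P=cloud("w4.npz"); I=im.astype(int); L=(P-M0)@RM
b=(I[...,0]-I[...,2]>40)&(abs(L[...,2]-.018)<.006)&(np.hypot(L[...,0],L[...,1])<.03)
D=L[b]; print(len(D),np.median(D[:,2]),cv2.minEnclosingCircle((D[:,:2]*1000).astype(np.float32)),D.mean(0))
```

```text
14.5167 0.013179096452495345 69.66601610183716
True
[0.42726912 0.3597893  0.03987494] [-0.15201601  0.43028936  3.98640606] [ 0.12637054  0.05318951 -0.00441291] 16.0333
[0.42619721 0.35922624 0.03887775] [-0.98641017  0.29449117 -0.41950281]
8205 0.03525738515050569 [-0.00243064 -0.00404333  0.99998887] ((427.5574035644531, 359.77734375), 37.310516357421875)
18.75
3555 0.017961506146914493 ((-1.6932662725448608, 0.0667157843708992), 20.070587158203125) [-0.00173331  0.00110341  0.01788426]
```

View pics/w4.png

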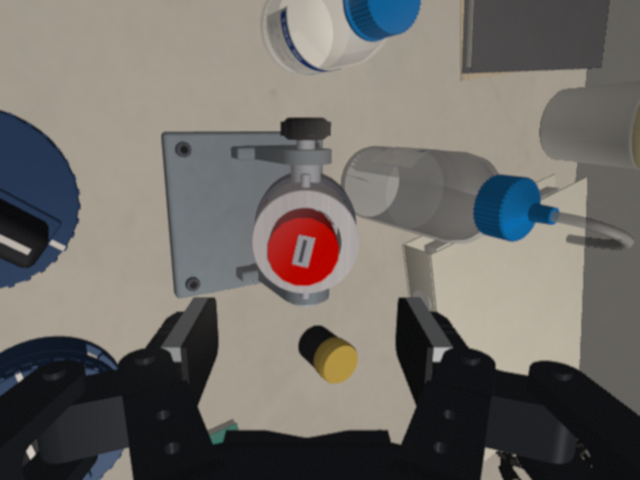

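The wrist view shows the bare mould with the red mount (specimen at (305,248)) standing 18 mm out, centred at -1.7 mm in mould x. The cap lies flat in the tray, its disc top at 35.3 mm. Next I draw the mount.

Run:
```python
from plant import *
from h import *
X=-.0016
gripper_to(.049)
move_l(at(.04,X,.0003),.12,tool(90)); print(move_l(at(.0,X,.0003),.03,max_force=8)); print(mf(observe()))
gripper_to(0.0,f_grip=40); o=observe(); print(mf(o),o["opening"],o["grasp_force"])
for h in (.008,.016,.03,.06,.10):
    s=move_l(at(h,X,.0003),.04,max_force=15); o=observe(); print(h,s,*mf(o),o["time_s"],round(o["opening"],4))
    if s: break
c=get_calibration("wrist"); im,d=get_image("wrist"); cv2.imwrite("pics/w5.png",im[:,:,::-1])
```

```text
False
(array([0.2, 0.5, 0.5]), array([0.  , 0.2 , 0.05]), array([-1.4,  0.3,  0.1]))
(array([-0.2,  1.1,  3.4]), array([-0.03,  0.33,  0.  ]), array([-1.4,  0.3,  0.2])) 0.03839167920011269 39.71590876579285
0.008 False [-0.9  0.2  0.2] [-0.02  0.29  0.02] [-1.4  0.3  8.3] 21.7583 0.0381
0.016 False [-0.2 -0.5 -0.7] [-0.02  0.3   0.04] [-1.3  0.3 16.3] 22.1083 0.0387
0.03 False [-0.2 -0.4 -0.8] [ 0.04  0.24 -0.03] [-1.3  0.3 30.3] 22.6083 0.0384
0.06 False [-0.7  0.1 -0.4] [0.01 0.28 0.02] [-1.7  0.3 59.9] 23.5083 0.0381
0.1 False [ 0.7 -0.2 -0.9] [-0.02  0.24  0.  ] [-1.9  0.3 99.8] 24.6583 0.0382
```

View pics/w5.png

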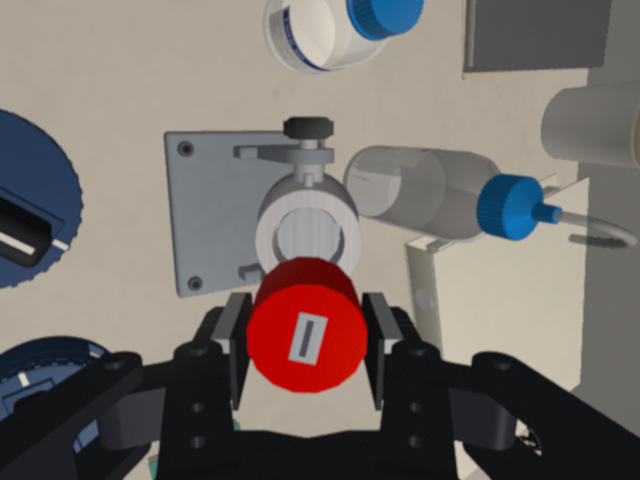

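The mount is held square between the pads at (307,330) and the cavity is empty. Next I place it on the tissue.

Run:
```python
from plant import *
from h import *
im,P=cloud("top0.npz"); I=im.astype(int)
m=((I[...,1]-I[...,0]>35)); m[:,:405]=0;m[:,475:]=0;m[:255]=0;m[315:]=0
v,u=np.nonzero(m); r=cv2.minAreaRect(np.stack([u,v],1).astype(np.float32)); print(r)
C=np.array([ray("top0.npz",a,b,.010)[:2] for a,b in cv2.boxPoints(r)]); c=C.mean(0); print(C.round(3).tolist(),c)
x,y=c[0]-.004,c[1]
e=[np.pi,0,0.]
movep([x,y,.16],e); move_l([x,y,.045],.15); print(move_l([x,y,.017],.015,max_force=3)); o=observe(); print(o["eef_pos"],o["ft_force"],o["time_s"],o["opening"])
```

```text
((438.5, 284.5), (31.0, 43.0), 90.0)
[[0.485, -0.145], [0.487, -0.251], [0.412, -0.249], [0.41, -0.145]] [ 0.44823886 -0.19743259]
True
[ 0.44419089 -0.19742947  0.02209185] [ 0.26458631 -0.30795743  5.2829313 ] 28.0 0.03836093260005533
```

Run:
```python
from plant import *
from h import *
o=observe();p=o["eef_pos"]
gripper_to(.056); move_l([p[0],p[1],.14],.1); move_l([p[0]-.05,p[1],.2],.15)
c=get_calibration("wrist"); im,d=get_image("wrist"); np.savez("w6.npz",im=im,d=d,K=c["intrinsics"],T=c["world_from_camera"])
cv2.imwrite("pics/w6.png",im[:,:,::-1])
im,P=cloud("w6.npz"); I=im.astype(int); b=(I[...,0]-I[...,2]>60)&(abs(P[...,2]-.04)<.005)&(np.hypot(P[...,0]-p[0],P[...,1]-p[1])<.04); D=P[b]
print(len(D),np.median(D[:,2]),np.linalg.svd(D-D.mean(0),full_matrices=False)[2][2],cv2.minEnclosingCircle((D[:,:2]*1000).astype(np.float32)),observe()["time_s"])
im,d=get_image("top");cv2.imwrite("pics/top9.png",im[:,:,::-1])
```

```text
2231 0.03970920797636218 [ 1.40454759e-03 -5.29875939e-04 -9.99998873e-01] ((443.558349609375, -196.76539611816406), 19.74249839782715) 30.3667
```

View pics/w6.png

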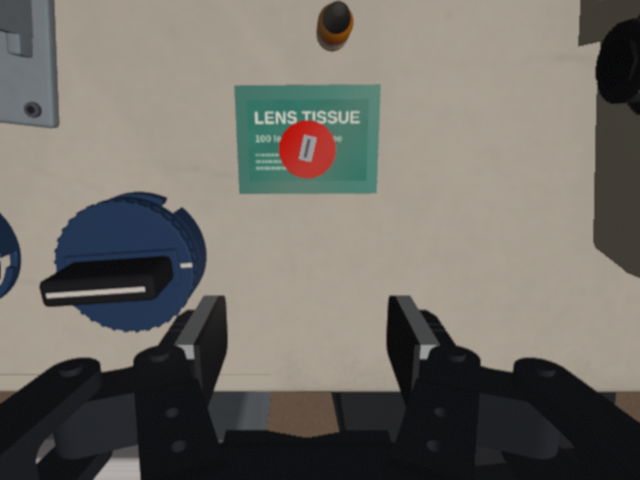

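View pics/top9.png

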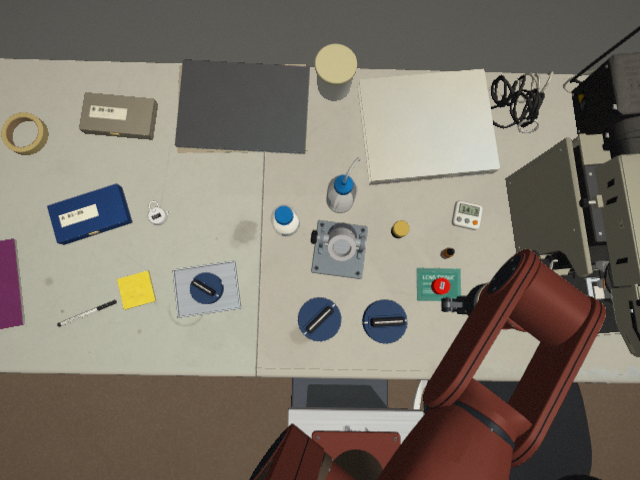

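The mount stands specimen-up, wholly on the tissue: (307,149) in the wrist view and (441,286) from the top. The cap is flat in the tray at (206,288), and the bystanders haven't moved.

```bash
python3 -c "
from plant import *
hold(.3); print(job_done())"
```

```text
the job is handed in; nothing more can be done
None
```

The job is handed in at about 31 s of the 58 s allowed: the cap is right way up and flat in the tray, the mount stands specimen face up wholly on the tissue, and the four bystanders are where they stood.

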